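# Seat a canister cap with the guarded lever press

## Robot

A 6-joint arm with a two-finger parallel gripper is mounted at the origin on a cart in front of the work surface, level with it; the furniture and walls round the work are solid. World frame = base frame: x ahead of the robot, y to its left, z up, the work surface at z = 0. Lengths are in m, angles in rad, forces in N, time in s.
With the tool pointing down it reaches from about 0.35 to 0.975 m from the base axis. Payload 4.9 kg.
Tool frame: the origin (TCP) lies between the finger pads; the fingertips stand 19 mm ahead of it and the grasp point (between the pads) is the TCP; z points along the fingers, y is the line along which they close (so a half turn about z gives the same grasp; the last joint's range is limited). The gripper opens to 85 mm and grips with 20 to 120 N. Pads are 22 mm wide; open, the fingers measure 114 mm over their backs; the gripper's body (76 mm by 85 mm) begins 54 mm behind the grasp point. The pads swing forward as they close: fully open they stand 13 mm farther back than shut.
Start: joints at [-1.469, 0.053, 1.613, -0, 1.476, -0.119], TCP at [0.137, -0.61, 0.25] pointing down, gripper open.
Joint ranges: [-3.01, 3.01], [-1.01, 2.22], [0.06, 2.58], [-1.02, 4.17], [0.09, 2.62], [-3.14, 3.14]. Speed limits (rad/s): [2.57, 2.57, 3.14, 3.14, 3.14, 3.14].

## Interface

Orientations are given as a rotation vector (axis times angle).
In Python, from station import ctrl gives the robot as it stands. The module is installed in compiled form; this text tells all that it offers.
- The arm moves only by the tool servo_tool, never from a script. Its argument "increments" is a list that holds one entry, the list of rows, each a list of 5 numbers: the finger opening in cm, from 0 to 8.54, then the shift along the tool's x, y, z in cm, then the turn about the tool's z in degrees. A call has 1 to 5 rows; each row is the pose to reach, as a shift and turn from the pose commanded when the call began, along the tool's axes at that moment; what a row does not reach only later rows make up. A row lasts 1/10 s, in which the tool goes at most 50 mm and 8.59 degrees, less where a joint would pass 70% of its speed; a pose out of reach is approached as far as the arm can. A call with a gripper value outside its range is refused whole. The fingers move at their own pace and stop on an object; "newtons" is the grip in N (left out, the last holds). Time passes only in rows, so rows that repeat a pose let the fingers close. It gives the time, the measured TCP pose, the force, the opening and the grip force at its end, in the units of the state.
- ctrl.get_obs(): the state, without advancing time (a new reading comes with each control period).
- ctrl.get_image(name): name is "scene" or "top" or "wrist"; returns a dict with "img" (384x512x3 uint8, red, green, blue), "fx", "fy", "cx", "cy" (pixels), "k1" (the pictures are not rectified: a ray, as slopes to the right and down, at radius r is drawn at 1 + k1 r^2 times it, then the intrinsics apply), "rvec" (rotation vector, rad) and "tvec" (3), from world to camera coordinates, as OpenCV has them; the wrist camera has in their place "mount" (4x4, takes a point from camera to tool coordinates, whose origin is the TCP and whose axes are the flange's). Camera axes: x right, y down, z forward; pixel columns grow to the right and rows downward; lengths in m; the calibration is good to about 2 mm. A picture is of the moment at which its call begins: read the wrist's pose just before it. There is no depth.
- ctrl.finish_job(): hands the job in; it is judged then, once.
The state is a dict: "t": time; "q": joint angles; "dq": joint speeds; "effort": joint torques, N m; "tool_pos": TCP position; "tool_rot": TCP orientation; "contact_force": force on the tool from outside, world axes, zero at the start; "wrist_torque": the same for the moment, N m; "opening": finger opening in m; "grip_force": force on a finger pad.
Only numpy, scipy, OpenCV 4.12 (cv2) and the standard library are available. Lean on these libraries where they do the work, as an engineer would, in place of code of your own. Each camera call takes 0.05 s, during which the arm holds its last target. There are 200 camera calls.

## Task

Seat the cap of the canister in the bench press: with a fingertip push the shutter on top of the guard fully open, reach down through the guard window, press the lever all the way down to its stop, keep it down for a second and let it come up again. Then push the shutter fully shut and move clear. Do not touch the guard frame at any time, and leave the canister and everything else on the bench standing where it is.

Things in the scene. Friction and masses are not known exactly. Their poses are not given: they have to be found in the camera images.
- press: Bench capping press, fixed on the worktop, left of the robot, turned up to 0.3 rad. Origin on the worktop below the centre of the guard window; x from the guard's closed front (robot's side) back to the lever pivot, y left, z up. White base 16 mm high, x -70 to +176, y +-68 mm. Lever pivot along y at x +100, z 114 mm.
- guard: Grey guard frame with clear front and side panels; never touch. Origin and axes as press. Top plate 4 mm thick, top at z 130, x +-56, y +-62 mm; window x +-38, y +-45 mm. Two shutter rails on it along x from -56 to +160 mm, at |y| 49 to 62 mm, tops at z 140 mm. Only the shutter's tab is higher.
- window (a point): Centre of the guard window, on the top of the guard's top plate (z = 130 mm). Fixed microscopes, some over 0.3 m high, stand beyond the press on its left and right and along the bench to the right: travel high (fingertips above about 0.45 m) and come down over the press.
- shutter_tab (a point): Top centre of the shutter's upright tab, z 156 mm: a bar 10 mm thick along press x, 60 mm long along y, 22 mm high on the shutter plate (plate top z 134). Moves with it: press x = -43 mm shut, +52 mm fully open. Push its front face (towards +x) to open, its back face to shut; the plate reaches 83 mm behind the tab.
- shutter (a joint): Slide of the plain aluminium shutter plate (95 x 108 x 3 mm) that covers the window, along the press's +x: 0 m fully shut, 0.095 m fully open, stops at both ends. Stays where it is left; takes about 2 N to move. It starts at 0 to 0.02 m.
- lever_pad (a point): Centre of the top face of the lever's flat pad (46 mm along x, 44 mm along y), which lies below the window at press x = -5 mm, y = 0; top at z = 118 mm when up (12 mm below the top of the guard's plate), about 93 mm when fully down. It moves with the lever.
- lever (a joint): Hinge of the steel lever, sprung upward: 0 rad up, 0.24 rad down against its stop. The pad sinks about 25 mm; about 4 N on the pad starts it and 8 N holds it at the stop. It comes up by itself when released.
- canister: Loose cream screw canister with black cap, 36 mm across, 56 mm high, standing upright on the press bed inside the guard below the lever pad; origin at the centre of its underside. Leave it standing.
- stain_dropper: Loose brown dropper bottle, 34 mm across, 108 mm high, left of the guard, about 110 mm from the window centre; origin at the centre of its underside. Bystander.
- cap: Loose black round dust cap, 34 mm across, 14 mm high, on the worktop right of the press; origin at the centre of its underside. Bystander.
- jar: Loose white specimen jar, 56 mm across, 78 mm high; origin at the centre of its underside. Bystander.
- bottle: Loose white sample bottle with screw cap, 58 mm across, 125 mm high; origin at the centre of its underside. Bystander.
- timer: Loose white bench timer, 64 x 68 x 18 mm; origin at the centre of its underside. Bystander.

How it is judged:
On the way, in this order (a step that is already met when the one before it is completed fails the run):
1. the shutter is pushed fully open (value of joint shutter above 0.087 m), for 0.1 s.
2. the lever is pressed down to its stop and kept there (value of joint lever above 0.215 rad and value of joint shutter above 0.08 m), for 0.7 s.
3. the lever is let up again with the shutter still open (value of joint lever below 0.03 rad and value of joint shutter above 0.06 m), for 0.1 s.
At the end, for the whole second after the job is handed in: The shutter is shut (within 8 mm), after the lever was pressed down (beyond 0.215 of 0.24 rad) for 0.7 s with the shutter open; the lever is up (under 0.03 rad) and the canister stands at rest within 12 mm of where it was (value of joint shutter below 0.008 m and value of joint lever below 0.03 rad and distance of canister from where it was at the start of the episode below 0.012 m and angle between canister's own z axis and vertical below 0.1 rad and linear speed of canister below 0.02 m/s); the robot touches nothing.
It fails at once if the robot touches the guard frame (contact force between any of the fingers, the arm and guard above 0.5 N).
It fails at once if the canister is lifted, carried or knocked aside (distance of canister from where it was at the start of the episode above 0.015 m or angle between canister's own z axis and vertical above 0.3 rad).
It fails at once if a bystander is moved or lifted (distance of any of stain_dropper, cap, jar, bottle, timer from where it was at the start of the episode above 0.02 m).
It also fails if it takes over 64 s, if anything falls off the work surface, if the arm or the gripper's body presses on something with over 40 N, if the wrist force passes 120 N, or if a joint passes its speed limit or range.

## Working session

There is one attempt and no reset: what is moved stays moved. The work goes in short steps, Python scripts to look and compute and a tool call to move; the robot and the scene stay as the last step left them, time stands still between calls to the robot, and variables do not carry over. Pictures are saved under pics/ and viewed, at most 10 in all, crops included, and the job is handed in when it is done.

Besides the shell and the picture viewer there is one more tool, called after ">>>" in YAML: its name, and indented under it one key for each argument. servo_tool: Moves the arm, as the interface text tells. Its arguments: {"type":"object","properties":{"increments":{"type":"array"},"newtons":{"type":"number"}},"required":["increments"]}

```bash
mkdir -p pics; cat > h.py <<'E'
import numpy as np, cv2
from station import ctrl
from scipy.spatial.transform import Rotation as R
def K(d): return np.array([[d['fx'],0,d['cx']],[0,d['fy'],d['cy']],[0,0,1.]]), np.array([d['k1'],0,0,0,0.])
def proj(d,P):
    k,D=K(d); return cv2.projectPoints(np.array(P,float).reshape(-1,1,3),np.array(d['rvec'],float),np.array(d['tvec'],float),k,D)[0].reshape(-1,2)
def back(d,uv,z):
    k,D=K(d); n=cv2.undistortPoints(np.array([[uv]],float),k,D).ravel()
    Rm=R.from_rotvec(d['rvec']).as_matrix(); c=-Rm.T@np.array(d['tvec']); r=Rm.T@np.array([n[0],n[1],1])
    return c+r*(z-c[2])/r[2]
E
python3 - <<'E'
from h import *
import pickle
D={}
for n in('scene','top'):
    d=ctrl.get_image(n); D[n]=d; print(n,{k:v for k,v in d.items() if k!='img'})
pickle.dump(D,open('d0.pkl','wb'))
im=np.hstack([D['scene']['img'],D['top']['img']])[:,:,::-1]
for n in D: cv2.imwrite(f'pics/{n}0.png',cv2.resize(D[n]['img'][:,:,::-1],(800,600),interpolation=cv2.INTER_CUBIC))
print(ctrl.get_obs())
E
```

```text
scene {'fx': 356.14129151525657, 'fy': 356.14129151525657, 'cx': 252.70851283217854, 'cy': 190.27363785620443, 'k1': 0.023838551517569168, 'rvec': array([ 1.30299952, -2.2008474 ,  0.92207504]), 'tvec': array([0.36767758, 0.35827562, 0.82956381])}
top {'fx': 498.6066183089586, 'fy': 498.6066183089586, 'cx': 260.78279464076473, 'cy': 191.5572738628697, 'k1': 0.04009692695670626, 'rvec': array([ 2.2042596 , -2.14407006,  0.09143539]), 'tvec': array([0.11778104, 0.52966973, 1.52520937])}
{'t': 0.1, 'q': array([-1.46902211e+00,  5.33273671e-02,  1.61416903e+00, -2.38752378e-05,
        1.47599706e+00, -1.19004964e-01]), 'dq': array([-8.05983249e-05, -1.16982717e-03, -2.74959123e-03,  3.01058435e-04,
       -2.50774512e-04, -6.54581497e-04]), 'effort': array([-6.79676086e-04, -3.94902349e+01, -3.71363461e+01, -8.98008443e-05,
        3.96042393e-03, -1.74350987e-07]), 'tool_pos': array([ 0.13680547, -0.60929731,  0.2491559 ]), 'tool_rot': array([-3.12058081e+00, -3.45889357e-01,  1.15996154e-05]), 'contact_force': array([-0.77029552,  0.36265328, -0.09893801]), 'wrist_torque': array([-0.02336516,  0.02526146, -0.02956682]), 'grip_force': 0.0, 'opening': 0.08532946596201799}
```

View pics/top0.png

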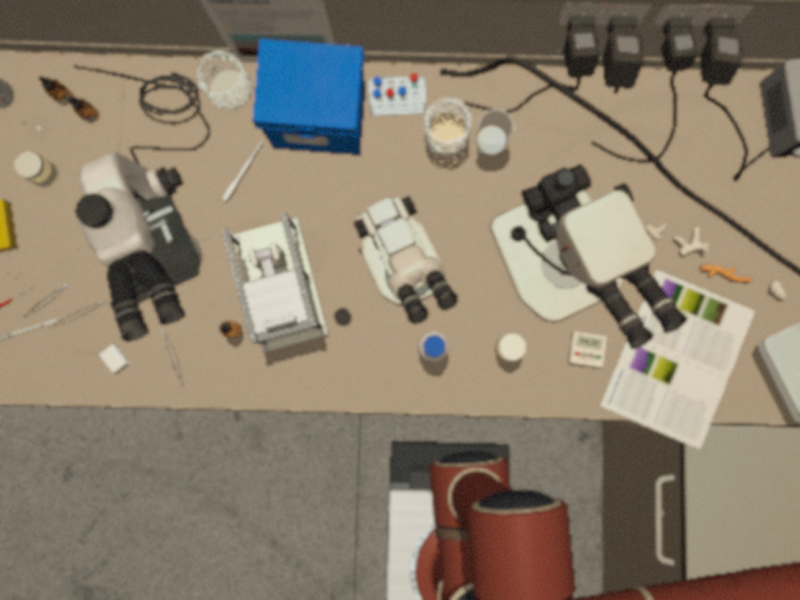

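View pics/scene0.png

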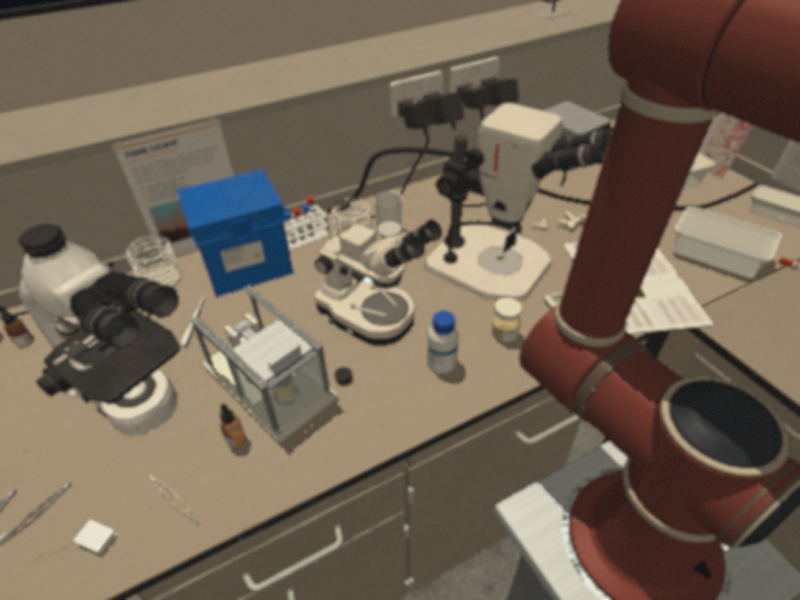

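The top view shows the press at about (275,285)/800 with the dropper at (231,330) and the cap at (343,316). The scene view shows the guard at (270,365). I'll enlarge the press in both.

```bash
python3 - <<'E'
import pickle,cv2,numpy as np
D=pickle.load(open('d0.pkl','rb'))
a=D['top']['img'][130:230,135:220,::-1]; b=D['scene']['img'][180:290,115:220,::-1]
print(a.shape,b.shape)
a=cv2.resize(a,None,fx=5,fy=5,interpolation=cv2.INTER_CUBIC);b=cv2.resize(b,None,fx=3.5,fy=3.5,interpolation=cv2.INTER_CUBIC)
c=np.zeros((600,800,3),np.uint8);c[:a.shape[0],:a.shape[1]]=a;c[:b.shape[0],430:430+b.shape[1]]=b
cv2.imwrite('pics/crop.png',c)
E
```

```text
(100, 85, 3) (110, 105, 3)
```

View pics/crop.png

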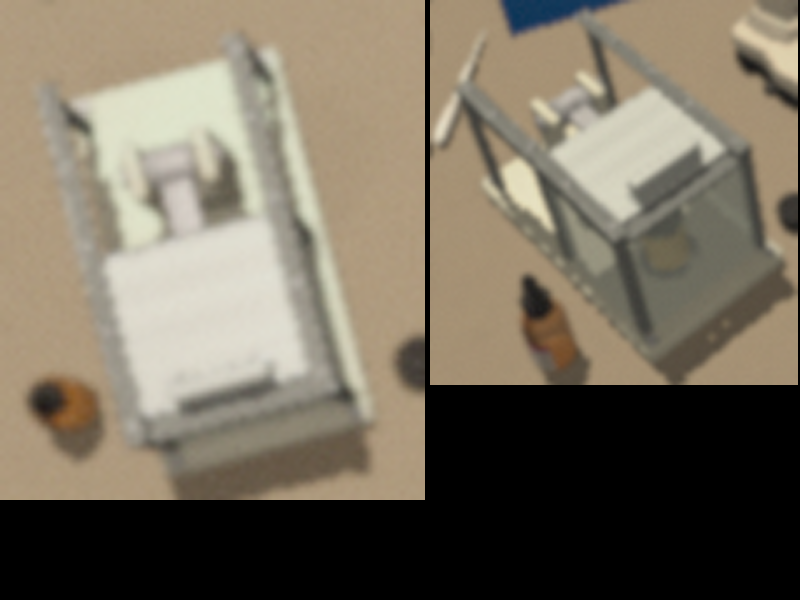

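The crops show rails, base corners, the plate's back edge and the tab clearly. I'll fit x, y, yaw and shutter position jointly, then overlay.

```bash
cat > fit.py <<'E'
from h import *
import pickle
from scipy.optimize import least_squares
D=pickle.load(open('d0.pkl','rb'))
# (view, local pt (x rel shutter if s), crop px, s flag)
T=[((176,-68,16),(277,48),0),((-70,-68,16),(370,423),0),((-70,68,16),(172,475),0),((160,62,140),(40,92),0),((160,-49,140),(226,40),0),
 ((-56,62,140),(128,440),0),((-56,-62,140),(350,393),0),((40,49,134),(108,258),1),((40,-49,134),(262,220),1),((-48,30,134),(180,408),1),((-48,-30,134),(274,382),1)]
S=[((160,62,140),(30,84),0),((160,-62,140),(163,14),0),((-56,-62,140),(316,146),0),((-56,62,140),(188,240),0),((-70,68,16),(225,358),0),((-70,-68,16),(352,250),0),((176,68,16),(53,183),0),
 ((-48,30,156),(200,185),1),((-48,-30,156),(270,147),1),((-48,30,134),(207,209),1),((-48,-30,134),(273,169),1),((40,49,134),(122,152),1)]
def world(p,P): 
    c,s=np.cos(p[2]),np.sin(p[2]); x,y,z=np.array(P)/1e3
    return [p[0]+c*x-s*y,p[1]+s*x+c*y,z]
def res(p):
    r=[]
    for n,L,f,o in(('top',T,5,(135,130)),('scene',S,3.5,(115,180))):
        W=[world(p,(P[0]+(5+p[3]*1e3 if k else 0),)+P[1:]) for P,_,k in L]
        m=np.array([((u+.5)/f-.5+o[0],(v+.5)/f-.5+o[1]) for _,(u,v),_ in L])
        r.append(proj(D[n],W)-m)
    return np.vstack(r)
if __name__=='__main__':
    p0=back(D['top'],(178,185),.13)
    print(p0)
    f=least_squares(lambda p:res(p).ravel(),[p0[0],p0[1],0.2,0.01],loss='soft_l1',x_scale=[.01,.01,.05,.01])
    print(f.x); print(res(f.x).round(1).tolist())
    for n in D: print(n, 'cam', -R.from_rotvec(D[n]['rvec']).as_matrix().T@D[n]['tvec'])
    for s in T: pass
    np.save('p.npy',f.x)
E
python3 fit.py
```

```text
[0.52924588 0.371788   0.13      ]
[0.49908129 0.37494704 0.28104145 0.00623615]
[[0.4, -0.3], [0.8, 0.4], [-2.3, 1.0], [-0.8, -1.0], [-0.6, -0.1], [-0.9, 1.8], [-3.0, 0.3], [-0.7, 1.2], [1.5, 0.3], [-1.5, -1.0], [-0.0, -1.0], [-0.4, 0.2], [-0.3, -1.5], [2.6, -0.2], [-0.4, 0.3], [-1.2, -0.5], [1.8, 0.5], [-0.2, -1.1], [1.3, 0.3], [0.6, -1.8], [0.8, -1.0], [0.9, -2.5], [-0.5, 0.7]]
scene cam [-0.14362295  0.47405326  0.84045838]
top cam [0.38998052 0.12418403 1.56626292]
```

```bash
sed -i 's/(5+p\[3\]\*1e3/(p[3]*1e3/' fit.py; python3 fit.py | sed -n 2p; cat >> h.py <<'E'
def shift(*ws):
    "tool-axis shifts (cm) from the measured pose to world TCP points"
    o=ctrl.get_obs(); M=R.from_rotvec(o['tool_rot']).as_matrix()
    for w in ws: print(w,'->',((np.array(w)-o['tool_pos'])@M*100).round(2))
    print('xaxis yaw deg',np.degrees(np.arctan2(M[1,0],M[0,0])).round(2),'pos',o['tool_pos'].round(4),'F',o['contact_force'].round(2),'t',o['t'],'open',o['opening'])
E
python3 - <<'E'
from h import *
d=ctrl.get_image('wrist'); print({k:v for k,v in d.items() if k!='img'})
shift((.137,-.61,.52),(.34,-.47,.52),(.45,-.3,.52),(.5,0,.52),(.45,.36,.52))
E
```

```text
[0.49908129 0.37494704 0.28104143 0.01123615]
{'fx': 281.50822000982936, 'fy': 281.50822000982936, 'cx': 255.71323626980416, 'cy': 192.55457510793534, 'k1': -0.054318702154382295, 'mount': array([[ 3.72072672e-04, -9.50097194e-01, -3.11953817e-01,
         8.00342824e-02],
       [ 9.99999450e-01,  4.75490410e-05,  1.04789952e-03,
        -8.20139643e-04],
       [-9.80773292e-04, -3.11954035e-01,  9.50096689e-01,
        -1.24097721e-01],
       [ 0.00000000e+00,  0.00000000e+00,  0.00000000e+00,
         1.00000000e+00]])}
(0.137, -0.61, 0.52) -> [ 1.000e-02  2.000e-02 -2.706e+01]
(0.34, -0.47, 0.52) -> [ 22.88  -9.19 -27.05]
(0.45, -0.3, 0.52) -> [ 37.34 -23.37 -27.02]
(0.5, 0, 0.52) -> [ 48.79 -51.55 -26.97]
(0.45, 0.36, 0.52) -> [ 51.79 -87.77 -26.92]
xaxis yaw deg 12.65 pos [ 0.1368 -0.6094  0.2494] F [-0.35 -0.39 -0.34] t 0.15 open 0.08518683697459607
```

>>> servo_tool:
  increments:
    - [[0,0,0,-5,0],[0,0,0,-10,0],[0,0,0,-15,0],[0,0,0,-20,0],[0,0,0,-25,0]]
  newtons: 20

```text
t: 0.65
tool_pos: [0.1369, -0.6094, 0.502]
tool_rot: [-3.122, -0.346, -0.0]
contact_force: [-0.3, -0.9, 1.1]
opening: 0.0125
grip_force: 0.0
```

>>> servo_tool:
  increments:
    - [[0,4.6,-1.8,-0.5,0],[0,9.2,-3.6,-1,0],[0,13.8,-5.5,-1.5,0],[0,18.3,-7.3,-2,0],[0,22.8,-9.2,-2,0]]

```text
t: 1.15
tool_pos: [0.3405, -0.4689, 0.5209]
tool_rot: [3.122, 0.346, 0.001]
contact_force: [0.7, -0.5, 1.4]
opening: 0.0001
grip_force: 0.0
```

>>> servo_tool:
  increments:
    - [[0,3.5,-3.5,0,0],[0,7,-7,0,0],[0,10.5,-10.5,0,0],[0,14.5,-14,0,0],[0,16,-18.5,0,0]]

```text
t: 1.65
tool_pos: [0.4564, -0.2532, 0.5184]
tool_rot: [-3.12, -0.347, 0.002]
contact_force: [0.2, 0.1, -0.1]
opening: -0.0001
grip_force: 0.0
```

>>> servo_tool:
  increments:
    - [[0,1.8,-4.6,0,0],[0,3.6,-9.2,0,0],[0,5.4,-13.8,0,0],[0,7.2,-18.4,0,0],[0,9,-23,0,0]]

```text
t: 2.15
tool_pos: [0.492, -0.0086, 0.5201]
tool_rot: [3.122, 0.346, 0.0]
contact_force: [1.1, -0.1, -0.2]
opening: 0.0002
grip_force: 0.0
```

>>> servo_tool:
  increments:
    - [[0,0.5,-4.8,0,0],[0,1,-9.6,0,0],[0,1.5,-14.5,0,0],[0,1.8,-19.3,0,-1],[0,2,-24,0,-3.4]]

```text
t: 2.65
tool_pos: [0.4584, 0.2299, 0.52]
tool_rot: [3.11, 0.441, -0.0]
contact_force: [0.4, -0.2, -0.3]
opening: 0.0
grip_force: 0.0
```

```bash
python3 - <<'E'
from h import *
p=np.load('p.npy'); print(p)
from fit import world
shift(world(p,(-90,0,520)),world(p,(0,0,400)),world(p,(60,0,400)))
E
```

```text
[0.49908129 0.37494704 0.28104143 0.01123615]
[np.float64(0.41261224821529485), np.float64(0.34998496606892215), np.float64(0.52)] -> [ -1.06 -12.81  -0.  ]
[np.float64(0.4990812883169643), np.float64(0.3749470393781624), np.float64(0.4)] -> [  7.94 -12.8   12.  ]
[np.float64(0.5567273150514106), np.float64(0.3915884215843225), np.float64(0.4)] -> [ 13.94 -12.8   12.  ]
xaxis yaw deg 16.14 pos [0.4584 0.2299 0.52  ] F [ 0.41 -0.22 -0.28] t 2.65 open 2.7839495404156458e-05
```

>>> servo_tool:
  increments:
    - [[0,-0.2,-4.5,2,0],[0,-0.3,-9,6,0],[0,-0.3,-12.8,10,0],[0,-0.3,-12.8,15,0],[0,-0.3,-12.8,20,0]]

```text
t: 3.15
tool_pos: [0.4201, 0.3513, 0.3305]
tool_rot: [-3.11, -0.443, -0.001]
contact_force: [1.0, -1.2, -1.6]
opening: 0.0001
grip_force: 0.0
```

>>> servo_tool:
  increments:
    - [[0,0,0,1,0],[0,0,0,1,0],[0,0,0,1,0]]

```text
t: 3.45
tool_pos: [0.4221, 0.35, 0.3253]
tool_rot: [-3.109, -0.437, -0.006]
contact_force: [0.2, 0.3, 1.2]
opening: 0.0001
grip_force: 0.0
```

```bash
cat > wr.py <<'E'
from h import *
def wrist():
    o=ctrl.get_obs(); d=ctrl.get_image('wrist')
    T=np.eye(4); T[:3,:3]=R.from_rotvec(o['tool_rot']).as_matrix(); T[:3,3]=o['tool_pos']
    C=np.linalg.inv(T@np.array(d['mount'])); d['rvec']=R.from_matrix(C[:3,:3]).as_rotvec(); d['tvec']=C[:3,3]
    d['obs']=o; return d
E
python3 - <<'E'
from wr import *
import pickle
from fit import world
d=wrist(); pickle.dump(d,open('w1.pkl','wb')); p=np.load('p.npy')
im=cv2.resize(d['img'][:,:,::-1],(800,600),interpolation=cv2.INTER_CUBIC)
def L(pts,c):
    u=proj(d,[world(p,q) for q in pts]); u=(u+.5)*1.5625-.5
    cv2.polylines(im,[np.round(u).astype(int)],True,c,1)
for s in(1,-1): L([(-56,s*49,140),(160,s*49,140),(160,s*62,140),(-56,s*62,140)],(0,0,255))
t=p[3]*1e3-43
L([(t+a,b,156) for a,b in((-5,-30),(5,-30),(5,30),(-5,30))],(0,255,0))
L([(t+a,b,134) for a,b in((-12,-54),(83,-54),(83,54),(-12,54))],(255,0,0))
L([(-70,-68,16),(176,-68,16),(176,68,16),(-70,68,16)],(0,255,255))
cv2.imwrite('pics/w1.png',im); shift(world(p,(-80,0,300)))
E
```

```text
[np.float64(0.4222199193377026), np.float64(0.3527585297699488), np.float64(0.3)] -> [ 0.03 -0.25  2.63]
xaxis yaw deg 16.01 pos [0.4225 0.3501 0.3262] F [-0.22 -0.66  0.55] t 3.5 open 0.00015318186977666533
```

View pics/w1.png

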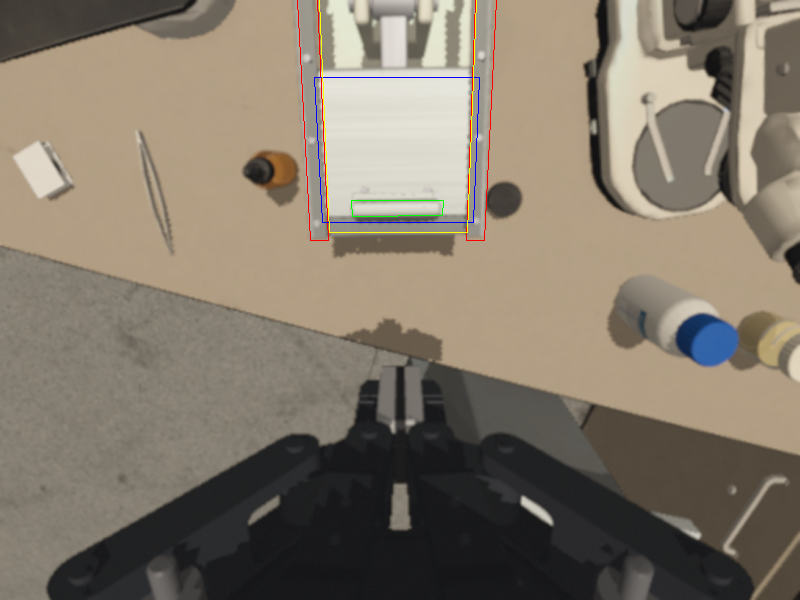

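The overlay agrees within about 4 mm; the image's plate and guard front lie slightly farther back than the model. I'll refine on an enlarged crop.

```bash
python3 - <<'E'
import pickle,cv2
d=pickle.load(open('w1.pkl','rb'))
cv2.imwrite('pics/w1c.png',cv2.resize(d['img'][30:165,180:325,::-1],None,fx=4.4,fy=4.4,interpolation=cv2.INTER_CUBIC))
E
```

```text
(no output)
```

View pics/w1c.png

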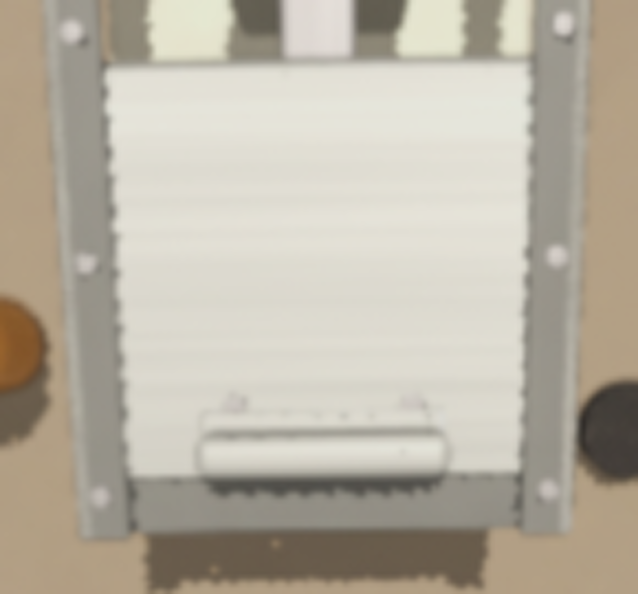

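```bash
python3 - <<'E'
from wr import *
import pickle
from fit import world
from scipy.optimize import least_squares
d=pickle.load(open('w1.pkl','rb'));p0=np.load('p.npy')
L=[((-56,62,140),(82,538),0),((-56,49,140),(129,537),0),((-56,-49,140),(523,532),0),((-56,-62,140),(568,532),0),
((40,49,134),(106,67),1),((40,-49,134),(530,61),1),((-55,49,134),(130,477),1),((-55,-49,134),(522,472),1),
((-38,30,156),(200,432),1),((-38,-30,156),(447,430),1),((-48,30,156),(200,477),1),((-48,-30,156),(446,476),1)]
m=np.array([u for _,u,_ in L]); m=(m+.5)/4.4-.5+[180,30]
def res(p): return proj(d,[world(p,(P[0]+p[3]*1e3*k,)+P[1:]) for P,_,k in L])-m
f=least_squares(lambda p:res(p).ravel(),p0,x_scale=[.01,.01,.05,.01]);p=f.x
print(p,p0); print(res(p).round(1).tolist()); np.save('pw.npy',p)
E
```

```text
[0.50127017 0.37670953 0.29261534 0.01098886] [0.49908129 0.37494704 0.28104143 0.01123615]
[[-0.6, 0.0], [0.4, 0.0], [-0.6, 0.1], [0.9, -0.1], [0.5, 2.5], [-0.2, 2.5], [0.3, 2.1], [-0.8, 2.1], [-1.4, -1.9], [1.2, -2.2], [-1.0, -2.2], [1.3, -2.8]]
```

```bash
python3 - <<'E'
from wr import *
import pickle
from fit import world
from scipy.optimize import least_squares
d=pickle.load(open('w1.pkl','rb'));p0=np.load('p.npy')
L=[((-56,62,140),(82,538),0),((-56,49,140),(129,537),0),((-56,-49,140),(523,532),0),((-56,-62,140),(568,532),0),
((45,49,134),(106,67),1),((45,-49,134),(530,61),1),((-50,49,134),(130,477),1),((-50,-49,134),(522,472),1),
((-38,30,156),(200,432),1),((-38,-30,156),(447,430),1),((-48,30,156),(200,477),1),((-48,-30,156),(446,476),1)]
m=np.array([u for _,u,_ in L]); m=(m+.5)/4.4-.5+[180,30]
def res(p): return proj(d,[world(p,(P[0]+p[3]*1e3*k,)+P[1:]) for P,_,k in L])-m
f=least_squares(lambda p:res(p).ravel(),p0,x_scale=[.01,.01,.05,.01]);p=f.x
print(p); print(res(p).round(1).tolist()); np.save('pw.npy',p)
t=p[3]*1e3-43
shift(*[world(p,(x,0,z)) for x,z in((t-35,163),)])
E
```

```text
[0.50127016 0.37670956 0.29258322 0.00849882]
[[-0.6, 0.0], [0.4, 0.0], [-0.6, 0.1], [0.9, -0.1], [0.4, -0.2], [-0.1, -0.2], [0.2, -0.2], [-0.8, -0.2], [-1.3, 0.6], [1.1, 0.3], [-0.9, 0.2], [1.2, -0.3]]
[np.float64(0.4347226402316123), np.float64(0.35666357382698244), np.float64(0.163)] -> [ 1.26 -0.26 16.33]
xaxis yaw deg 16.01 pos [0.4225 0.3501 0.3262] F [-0.22 -0.66  0.55] t 3.5 open 0.00015318186977666533
```

>>> servo_tool:
  increments:
    - [[0,0.8,-0.3,4,-0.7],[0,1.2,-0.3,8,-0.7],[0,1.2,-0.3,11,-0.7],[0,1.2,-0.3,12,-0.7],[0,1.2,-0.3,12,-0.7]]

```text
t: 4.0
tool_pos: [0.4323, 0.356, 0.203]
tool_rot: [-3.108, -0.457, -0.001]
contact_force: [0.9, -0.1, 0.5]
opening: 0.0001
grip_force: 0.0
```

```bash
cat > go.py <<'E'
import sys
from h import *
from fit import world
p=np.load('pw.npy'); a=list(map(float,sys.argv[1:]))
o=ctrl.get_obs(); c,s=np.cos(p[2]),np.sin(p[2]); v=o['tool_pos'][:2]-p[:2]
print('press-frame TCP mm',np.round([(c*v[0]+s*v[1])*1e3,(-s*v[0]+c*v[1])*1e3,o['tool_pos'][2]*1e3],1),'press yaw deg',np.degrees(p[2]).round(2))
shift(*[world(p,a[i:i+3]) for i in range(0,len(a),3)])
E
python3 go.py -62 0 163
```

```text
press-frame TCP mm [-72.   0. 203.] press yaw deg 16.76
[np.float64(0.44190503659527725), np.float64(0.3588271142995597), np.float64(0.163)] -> [1. 0. 4.]
xaxis yaw deg 16.72 pos [0.4323 0.356  0.203 ] F [ 0.95 -0.09  0.52] t 4.0 open 0.0001468486661333363
```

>>> servo_tool:
  increments:
    - [[0,0.2,0,1.5,0],[0,0.5,0,3,0],[0,0.7,0,3.8,0],[0,0.7,0,3.8,0]]

```text
t: 4.4
tool_pos: [0.4379, 0.3575, 0.1623]
tool_rot: [3.107, 0.457, -0.004]
contact_force: [-0.1, 0.3, -0.0]
opening: -0.0002
grip_force: 0.0
```

>>> servo_tool:
  increments:
    - [[0,0.4,0,0,0],[0,0.8,0,0,0],[0,1.2,0,0,0],[0,1.6,0,0,0],[0,2,0,0,0]]

```text
t: 4.9
tool_pos: [0.4578, 0.3639, 0.1645]
tool_rot: [-3.108, -0.458, 0.0]
contact_force: [-1.5, -0.4, 1.0]
opening: -0.0002
grip_force: 0.7
```

```bash
python3 go.py 36 0 165; python3 - <<'E'
from wr import *
d=ctrl.get_image('scene')
d2=wrist()
a=cv2.resize(d['img'][180:290,115:245,::-1],None,fx=3,fy=3,interpolation=cv2.INTER_CUBIC)
b=cv2.resize(d2['img'][60:320,170:340,::-1],None,fx=2.3,fy=2.3,interpolation=cv2.INTER_CUBIC)
c=np.zeros((600,790,3),np.uint8);c[:a.shape[0],:a.shape[1]]=a;c[:b.shape[0],395:395+b.shape[1]]=b
cv2.imwrite('pics/push.png',c)
E
```

```text
press-frame TCP mm [-45.3   0.3 164.5] press yaw deg 16.76
[np.float64(0.5357402327375336), np.float64(0.38709292341488977), np.float64(0.165)] -> [ 8.13  0.03 -0.06]
xaxis yaw deg 16.75 pos [0.4578 0.3639 0.1645] F [-1.51 -0.38  1.  ] t 4.9 open -0.00016758319668357577
```

View pics/push.png

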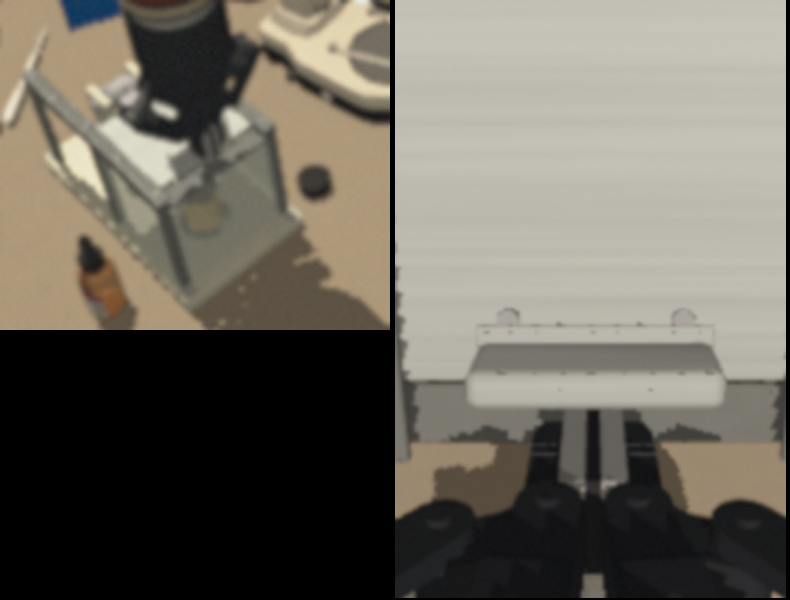

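The fingertips sit centred on the tab's front face (wrist crop, tab at (595,390)) with clearance to the guard. Pushing on.

>>> servo_tool:
  increments:
    - [[0,1.2,0,0,0],[0,2.6,0,0,0],[0,4,0,0,0],[0,5.4,0,0,0],[0,6.6,0,0,0]]

```text
t: 5.5
tool_pos: [0.5216, 0.3832, 0.1639]
tool_rot: [-3.108, -0.458, 0.001]
contact_force: [-1.8, 0.3, 0.6]
opening: 0.0
grip_force: 0.8
```

>>> servo_tool:
  increments:
    - [[0,0.4,0,0,0],[0,0.8,0,0,0],[0,1.1,0,0,0],[0,1.3,0,0,0],[0,1.3,0,0,0]]

```text
t: 6.0
tool_pos: [0.5333, 0.3865, 0.164]
tool_rot: [3.108, 0.458, 0.001]
contact_force: [0.1, -1.0, 0.2]
opening: -0.0
grip_force: 0.1
```

```bash
python3 go.py 36 0 165; python3 - <<'E'
from wr import *
d2=wrist(); import pickle; pickle.dump(d2,open('w2.pkl','wb'))
E
```

```text
press-frame TCP mm [3.35e+01 1.00e-01 1.64e+02] press yaw deg 16.76
[np.float64(0.5357402327375336), np.float64(0.38709292341488977), np.float64(0.165)] -> [ 0.25  0.01 -0.1 ]
xaxis yaw deg 16.75 pos [0.5333 0.3865 0.164 ] F [ 0.1  -0.95  0.16] t 6.0 open -2.456846657415604e-05
```

Nearly there; now small steps to the stop.

>>> servo_tool:
  increments:
    - [[0,0.2,0,0,0],[0,0.4,0,0,0],[0,0.4,0,0,0]]

```text
t: 6.35
tool_pos: [0.5352, 0.3871, 0.1641]
tool_rot: [3.106, 0.458, -0.009]
contact_force: [-8.4, -4.0, 4.9]
opening: 0.0001
grip_force: 4.5
```

>>> servo_tool:
  increments:
    - [[0,0.2,0,0,0],[0,0.3,0,0,0],[0,0.3,0,0,0]]

```text
t: 6.65
tool_pos: [0.5355, 0.3872, 0.1641]
tool_rot: [3.104, 0.458, -0.021]
contact_force: [-17.4, -7.3, 10.5]
opening: 0.0001
grip_force: 9.7
```

```bash
python3 go.py 36 0 165
```

```text
press-frame TCP mm [ 35.8   0.2 164.1] press yaw deg 16.76
[np.float64(0.5357402327375336), np.float64(0.38709292341488977), np.float64(0.165)] -> [ 0.02  0.02 -0.09]
xaxis yaw deg 16.79 pos [0.5355 0.3872 0.1641] F [-17.4   -7.34  10.51] t 6.65 open 7.715285273526387e-05
```

The stop was met at 35.8 mm, against 36 predicted, so the pose is right. Backing off to over the pad.

>>> servo_tool:
  increments:
    - [[0,-1,0,0,0],[0,-2,0,-0.2,0],[0,-3.2,0,-0.4,0],[0,-4.4,0,-0.4,0],[0,-4.7,0,-0.4,0]]

```text
t: 7.15
tool_pos: [0.4937, 0.3747, 0.1682]
tool_rot: [-3.108, -0.458, -0.0]
contact_force: [0.5, 0.0, 0.0]
opening: -0.0001
grip_force: 0.0
```

```bash
python3 go.py -5 0 141 -5 0 112; python3 - <<'E'
from wr import *
d2=wrist()
cv2.imwrite('pics/open.png',cv2.resize(d2['img'][:,:,::-1],(800,600),interpolation=cv2.INTER_CUBIC))
E
```

```text
press-frame TCP mm [ -7.9   0.3 168.2] press yaw deg 16.76
[np.float64(0.4964826506780182), np.float64(0.3752674318462313), np.float64(0.141)] -> [0.29 0.03 2.72]
[np.float64(0.4964826506780182), np.float64(0.3752674318462313), np.float64(0.112)] -> [0.29 0.03 5.62]
xaxis yaw deg 16.78 pos [0.4937 0.3747 0.1682] F [0.49 0.05 0.05] t 7.15 open -6.625959480196528e-05
```

View pics/open.png

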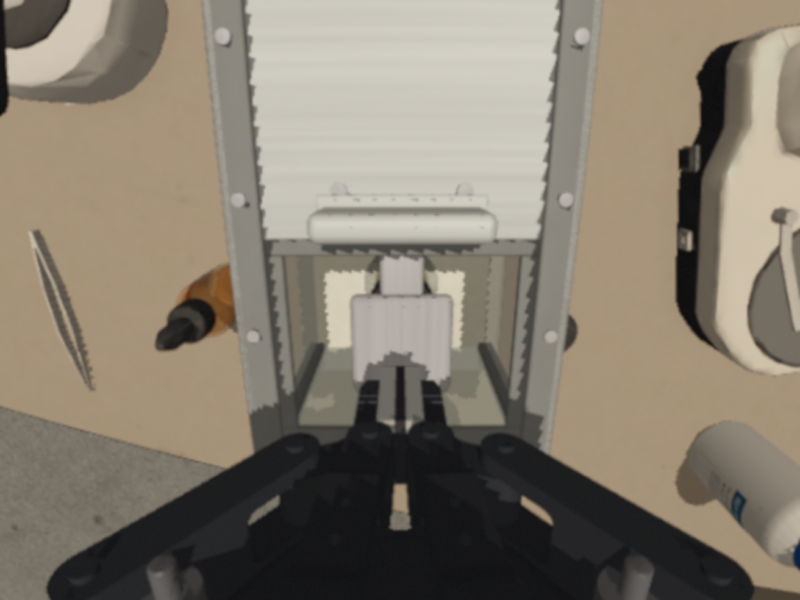

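The window is fully open and the pad sits centred below the fingers at (400,337). Going down.

>>> servo_tool:
  increments:
    - [[0,0.3,0,0.7,0],[0,0.3,0,1.4,0],[0,0.3,0,2.1,0],[0,0.3,0,2.6,0],[0,0.3,0,2.8,0]]

```text
t: 7.7
tool_pos: [0.4974, 0.3755, 0.1386]
tool_rot: [3.107, 0.457, -0.003]
contact_force: [0.6, 0.1, 0.6]
opening: -0.0001
grip_force: 0.0
```

>>> servo_tool:
  increments:
    - [[0,0,0,0.4,0],[0,0,0,0.8,0],[0,0,0,1.2,0],[0,0,0,1.6,0],[0,0,0,2,0]]

```text
t: 8.2
tool_pos: [0.4985, 0.3761, 0.1212]
tool_rot: [-3.108, -0.458, -0.003]
contact_force: [-0.6, -1.4, 8.1]
opening: 0.0
grip_force: 3.5
```

```bash
python3 go.py -5 0 112
```

```text
press-frame TCP mm [ -2.8   0.2 121.2] press yaw deg 16.76
[np.float64(0.4964826506780182), np.float64(0.3752674318462313), np.float64(0.112)] -> [-0.22  0.02  0.92]
xaxis yaw deg 16.76 pos [0.4985 0.3761 0.1212] F [-0.57 -1.36  8.1 ] t 8.2 open 1.9118237130514733e-05
```

>>> servo_tool:
  increments:
    - [[0,0,0,0.3,0],[0,-0.1,0,0.6,0],[0,-0.1,0,0.9,0],[0,-0.1,0,1.0,0]]

```text
t: 8.6
tool_pos: [0.4994, 0.3764, 0.1145]
tool_rot: [-3.107, -0.457, -0.01]
contact_force: [-3.3, -4.3, 18.6]
opening: -0.0001
grip_force: 9.4
```

>>> servo_tool:
  increments:
    - [[0,0,0,0.1,0],[0,0,0,0.2,0],[0,0,0,0.2,0]]

```text
t: 8.9
tool_pos: [0.4995, 0.3765, 0.1143]
tool_rot: [-3.107, -0.458, -0.01]
contact_force: [-7.2, -6.2, 22.5]
opening: 0.0
grip_force: 11.9
```

>>> servo_tool:
  increments:
    - [[0,0,0,0.1,0],[0,0,0,0.1,0]]

```text
t: 9.1
tool_pos: [0.4995, 0.3765, 0.1142]
tool_rot: [-3.107, -0.458, -0.01]
contact_force: [-8.3, -8.0, 26.1]
opening: 0.0
grip_force: 14.0
```

The force climbs with no further motion, so this is the stop. Holding for about 1.2 s.

>>> servo_tool:
  increments:
    - [[0,0,0,0,0],[0,0,0,0,0],[0,0,0,0,0],[0,0,0,0,0],[0,0,0,0,0]]

```text
t: 9.6
tool_pos: [0.4995, 0.3765, 0.1142]
tool_rot: [-3.107, -0.458, -0.01]
contact_force: [-7.6, -6.6, 26.7]
opening: 0.0
grip_force: 13.9
```

>>> servo_tool:
  increments:
    - [[0,0,0,0,0],[0,0,0,0,0],[0,0,0,0,0],[0,0,0,0,0],[0,0,0,0,0]]

```text
t: 10.1
tool_pos: [0.4995, 0.3765, 0.1142]
tool_rot: [-3.107, -0.458, -0.01]
contact_force: [-7.9, -7.3, 25.3]
opening: 0.0003
grip_force: 13.9
```

```bash
python3 go.py -5 0 140; python3 - <<'E'
from wr import *
d2=wrist()
cv2.imwrite('pics/down.png',cv2.resize(d2['img'][:,130:380,::-1],None,fx=1.56,fy=1.56,interpolation=cv2.INTER_CUBIC))
E
```

```text
press-frame TCP mm [ -1.7   0.3 114.2] press yaw deg 16.76
[np.float64(0.4964826506780182), np.float64(0.3752674318462313), np.float64(0.14)] -> [-0.31  0.03 -2.59]
xaxis yaw deg 16.76 pos [0.4995 0.3765 0.1142] F [-7.85 -7.32 25.34] t 10.1 open 0.00025616948015723287
```

View pics/down.png

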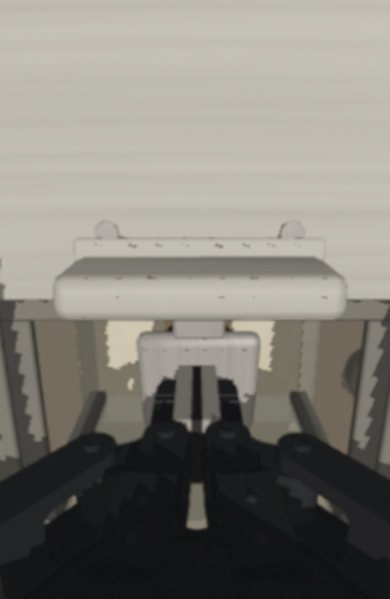

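The tips are on the sunken pad with space around the links. Coming straight up slowly.

>>> servo_tool:
  increments:
    - [[0,0,0,-0.8,0],[0,0,0,-1.6,0],[0,0,0,-2.4,0],[0,0,0,-3.2,0],[0,0,0,-4.2,0]]

```text
t: 10.65
tool_pos: [0.4964, 0.3754, 0.1486]
tool_rot: [3.108, 0.458, -0.002]
contact_force: [0.6, 0.0, -0.0]
opening: 0.0
grip_force: 0.0
```

>>> servo_tool:
  increments:
    - [[0,0,0,-1.5,0],[0,0,0,-3.5,0],[0,0,0,-5.5,0],[0,0,0,-6,0],[0,0,0,-6,0]]

```text
t: 11.15
tool_pos: [0.4973, 0.3759, 0.2104]
tool_rot: [-3.107, -0.458, -0.003]
contact_force: [0.1, -0.6, -0.8]
opening: 0.0001
grip_force: 0.0
```

```bash
python3 go.py 86 0 205 86 0 164
```

```text
press-frame TCP mm [ -4.1   0.4 210.4] press yaw deg 16.76
[np.float64(0.5836153328101134), np.float64(0.4015142545961806), np.float64(0.205)] -> [9.01 0.04 0.56]
[np.float64(0.5836153328101134), np.float64(0.4015142545961806), np.float64(0.164)] -> [9.   0.04 4.66]
xaxis yaw deg 16.76 pos [0.4973 0.3759 0.2104] F [ 0.12 -0.62 -0.76] t 11.15 open 7.558672386976647e-05
```

>>> servo_tool:
  increments:
    - [[0,2.5,0,0,0],[0,5,0,0,0],[0,7.5,0,0,0],[0,9,0,0,0],[0,9,0,0.5,0]]

```text
t: 11.65
tool_pos: [0.5841, 0.4014, 0.2026]
tool_rot: [3.108, 0.456, -0.001]
contact_force: [-0.1, 0.1, -0.4]
opening: 0.0
grip_force: 0.0
```

>>> servo_tool:
  increments:
    - [[0,0,0,1.2,0],[0,0,0,2.4,0],[0,0,0,3.6,0],[0,0,0,4.0,0],[0,0,0,4.0,0]]

```text
t: 12.15
tool_pos: [0.582, 0.4011, 0.1624]
tool_rot: [3.107, 0.458, -0.004]
contact_force: [0.7, -0.3, 0.2]
opening: 0.0001
grip_force: 0.0
```

```bash
python3 go.py 68 0 164 -27 0 164
```

```text
press-frame TCP mm [8.430e+01 1.000e-01 1.624e+02] press yaw deg 16.76
[np.float64(0.5663802967839847), np.float64(0.3963225753709159), np.float64(0.164)] -> [-1.63  0.01 -0.16]
[np.float64(0.4754176066460831), np.float64(0.3689220461264633), np.float64(0.164)] -> [-1.113e+01  1.000e-02 -1.300e-01]
xaxis yaw deg 16.76 pos [0.582  0.4011 0.1624] F [ 0.65 -0.26  0.16] t 12.15 open 0.00010882077377786413
```

>>> servo_tool:
  increments:
    - [[0,-1,0,-0.1,0],[0,-2,0,-0.1,0],[0,-3.2,0,-0.1,0],[0,-4.5,0,-0.1,0],[0,-5.8,0,-0.1,0]]

```text
t: 12.65
tool_pos: [0.5269, 0.3847, 0.1662]
tool_rot: [-3.107, -0.458, -0.004]
contact_force: [1.9, 0.8, 0.4]
opening: -0.0004
grip_force: 0.9
```

>>> servo_tool:
  increments:
    - [[0,-1.2,0,0,0],[0,-2.4,0,0,0],[0,-3.4,0,0,0],[0,-4.2,0,0,0],[0,-4.6,0,0,0]]

```text
t: 13.15
tool_pos: [0.4826, 0.3714, 0.1652]
tool_rot: [-3.108, -0.458, -0.0]
contact_force: [0.5, -0.0, 1.5]
opening: -0.0
grip_force: 0.7
```

>>> servo_tool:
  increments:
    - [[0,-0.2,0,0,0],[0,-0.4,0,0,0],[0,-0.5,0,0,0]]

```text
t: 13.45
tool_pos: [0.4787, 0.3701, 0.165]
tool_rot: [-3.108, -0.457, 0.0]
contact_force: [0.1, 1.0, 0.7]
opening: -0.0001
grip_force: 0.6
```

```bash
python3 go.py -27 0 164
```

```text
press-frame TCP mm [-23.6   0.2 165. ] press yaw deg 16.76
[np.float64(0.4754176066460831), np.float64(0.3689220461264633), np.float64(0.164)] -> [-0.34  0.02  0.1 ]
xaxis yaw deg 16.74 pos [0.4787 0.3701 0.165 ] F [0.14 1.03 0.66] t 13.45 open -9.293634338591292e-05
```

>>> servo_tool:
  increments:
    - [[0,-0.2,0,0,0],[0,-0.4,0,0,0],[0,-0.4,0,0,0]]

```text
t: 13.75
tool_pos: [0.4746, 0.3689, 0.165]
tool_rot: [3.108, 0.458, -0.0]
contact_force: [1.4, 1.3, 0.7]
opening: -0.0001
grip_force: 0.5
```

>>> servo_tool:
  increments:
    - [[0,-0.15,0,0,0],[0,-0.3,0,0,0],[0,-0.3,0,0,0]]

```text
t: 14.05
tool_pos: [0.4743, 0.3687, 0.1651]
tool_rot: [-3.106, -0.457, -0.012]
contact_force: [11.2, 5.0, -6.1]
opening: -0.0001
grip_force: 5.7
```

```bash
python3 go.py -27 0 164
```

```text
press-frame TCP mm [-2.810e+01  1.000e-01  1.651e+02] press yaw deg 16.76
[np.float64(0.4754176066460831), np.float64(0.3689220461264633), np.float64(0.164)] -> [0.11 0.01 0.12]
xaxis yaw deg 16.73 pos [0.4743 0.3687 0.1651] F [11.19  5.   -6.08] t 14.05 open -8.871458865428885e-05
```

Shut at the stop. Backing off a little, then up and clear.

>>> servo_tool:
  increments:
    - [[0,0.6,0,0,0],[0,1.2,0,0,0],[0,1.5,0,-1,0],[0,1.5,0,-4,0],[0,1.5,0,-8,0]]

```text
t: 14.55
tool_pos: [0.4851, 0.3716, 0.2437]
tool_rot: [3.106, 0.457, -0.009]
contact_force: [-0.4, 0.4, -0.1]
opening: -0.0001
grip_force: 0.0
```

>>> servo_tool:
  increments:
    - [[0,0,0,-4,0],[0,0,0,-8,0],[0,0,0,-12,0],[0,0,0,-13,0],[0,0,0,-13,0]]

```text
t: 15.05
tool_pos: [0.4869, 0.3728, 0.3786]
tool_rot: [-3.106, -0.457, -0.007]
contact_force: [-0.2, -0.1, -0.5]
opening: 0.0001
grip_force: 0.0
```

```bash
python3 - <<'E'
from wr import *
d=ctrl.get_image('scene');d2=wrist()
a=cv2.resize(d['img'][180:290,115:245,::-1],None,fx=3,fy=3,interpolation=cv2.INTER_CUBIC)
b=cv2.resize(d2['img'][:,120:400,::-1],None,fx=1.4,fy=1.4,interpolation=cv2.INTER_CUBIC)
c=np.zeros((600,790,3),np.uint8);c[:a.shape[0],:a.shape[1]]=a;c[:b.shape[0],395:395+b.shape[1]]=b
cv2.imwrite('pics/end.png',c); o=ctrl.get_obs(); print(o['tool_pos'],o['contact_force'],o['t'])
E
```

```text
[0.48589334 0.37215255 0.37355013] [ 0.68238213 -0.11602566 -0.93141992] 15.15
```

View pics/end.png

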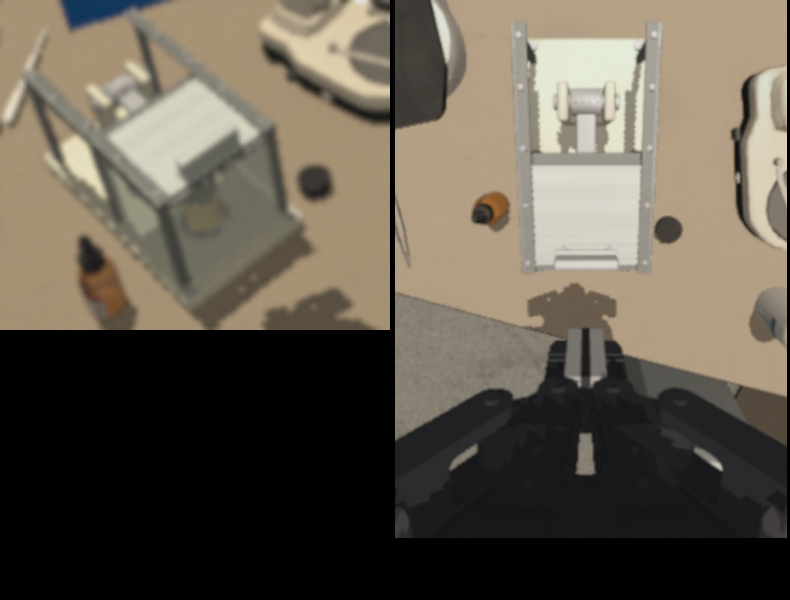

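The shutter is shut (tab at the guard's front edge, (587,258)). The canister stands at (205,215), and the dropper and cap are in place. Handing in.

```bash
python3 -c "
from station import ctrl
print(ctrl.finish_job())"
```

```text
the job is handed in; nothing more can be done
None
```

I opened the shutter to its stop, held the lever down at its stop for over a second and let it up, then pushed the shutter shut and moved clear. The job was handed in at about 15 s; the final pictures show the canister, dropper and cap standing in place, but the hand-in returned no verdict.

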